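# Clear the laundry scale and reset its peak pointer

### The arm

A 7-joint arm with a two-finger parallel gripper is mounted at the origin on the work surface. World frame = base frame: x ahead of the robot, y to its left, z up, the work surface at z = 0. Lengths are in m, angles in rad, forces in N, time in s.
With the tool pointing down it reaches from about 0.4 to 0.9 m from the base axis. Payload 5.5 kg.
Tool frame: the origin (TCP) lies midway between the tips of the shut fingers; the grasp point (between the pads) lies 19 mm behind it; z points along the fingers, y is the line along which they close (so a half turn about z gives the same grasp; the last joint's range is limited). The gripper opens to 85 mm and grips with 20 to 120 N. Pads are 22 mm wide; open, the fingers measure 114 mm over their backs; the gripper's body (76 mm by 85 mm) begins 54 mm behind the grasp point. The pads swing forward as they close: fully open they stand 13 mm farther back than shut.
Start: joints at [-0.973, 0.501, -0.427, 1.55, 0.221, 1.138, -0.21], TCP at [0.214, 0.614, 0.231] pointing down, gripper open.
Joint ranges: [-2.88, 2.88], [-0.31, 2.03], [-1.54, 1.56], [0.2, 2.42], [-1.41, 4.55], [0.19, 2.02], [-2.57, 2.57]. Speed limits (rad/s): [2.57, 2.57, 3.14, 3.14, 3.14, 3.14, 3.14].

### API

Orientations are given as [roll, pitch, yaw] about the fixed x, y, z axes, in that order (R = Rz(yaw) Ry(pitch) Rx(roll)).
In Python, from bench import env, optics gives the robot as it stands.
- The arm moves only by the tool apply_moves, never from a script. Its argument "rows" is a list of rows, each a list of 3 entries, a list of its own where there are three numbers: the shift along the tool's x, y, z as a fraction of full scale, then the turn, a rotation vector about the tool's x, y, z as a fraction of full scale, then the closure, from -1 (fully open) to 1 (shut). In form: [[[dx, dy, dz], [rx, ry, rz], hand], ...]. A call has 1 to 12 rows; each row shifts and turns the commanded pose from where the row before left it, along the tool's axes as they then stand; what a row does not reach is not made up. Full scale, the value 1, is 0.1 m for a shift and 180 degrees for a turn. A row lasts 1/8 s, in which the tool goes at most 62.5 mm and 10.7 degrees, less where a joint would pass 70% of its speed; a pose out of reach is approached as far as the arm can. A call with a number of a shift or a turn outside -1 to 1 is refused whole. A call with a gripper value outside its range is refused whole. The fingers move at their own pace and stop on an object; the grip force is fixed at half the most. Time passes only in rows, so rows that do not move let the fingers close. It gives the time, the measured TCP pose, the force, the opening and the grip force at its end, in the units of the state.
- env.observe(): the state, without advancing time (a new reading comes with each control period).
- optics.snapshot(name): name is "side" or "top" or "wrist"; returns a dict with "img" (480x640x3 uint8, red, green, blue), "fx", "fy", "cx", "cy" (pixels), "R" (3x3) and "t" (3): a world point X has camera coordinates R X + t. Camera axes: x right, y down, z forward; pixel columns grow to the right and rows downward; lengths in m; the calibration is good to about 2 mm. The wrist camera is an equidistant fisheye: a pixel r from the principal point sees the ray r / f radians off the axis. A picture is of the moment at which its call begins. There is no depth.
- env.hand_in(): hands the job in; it is judged then, once.
The state is a dict: "t": time; "joint_positions": joint angles; "joint_vel": joint speeds; "joint_torque": joint torques, N m; "ee_pos": TCP position; "orientation": TCP orientation; "ft_force": force on the tool from outside, world axes, zero at the start; "moment": the same for the moment, N m; "grip_width": finger opening in m; "gripper_force": force on a finger pad.
Only numpy, scipy, OpenCV 4.12 (cv2) and the standard library are available. Lean on these libraries where they do the work, as an engineer would, in place of code of your own. Each camera call takes 0.05 s, during which the arm holds its last target. There are 200 camera calls.

### The job

First take the jar off the scale's platform and set it down gently, upright, in the grey tray. Then turn the wing knob on the sloping dial anticlockwise until the peak pointer is fully home against its zero stop, and let go. Do not disturb the bottle, the carton or the cup standing around.

Things in the scene. Friction and masses are not known exactly. Their poses are not given: they have to be found in the camera images.
- scale: White bench scale, fixed, 220 (x) x 400 (y) mm. Origin on the counter under its centre; x to its back, y to its left, z up. Left: square aluminium platform, 180 x 180 mm, centre (0, 105), top 68 mm high when empty, about 5 mm lower under the jar. Right: console 190 mm wide, 144 mm high at the back, its flat face sloping up away from the front.
- dial: Round dial, 170 mm across, on the console's slope. Origin at the centre of its face, at (-5, -100, 100) mm in the scale's frame; z straight out of the face, leaning 30 degrees from vertical to the scale's front; x up the slope to zero. The short thin needle close to the face shows the load, returns by itself when the platform is empty and is not to be handled.
- knob_grip (a point): On the axis of the black wing knob at the dial's centre, 30 mm out from the face. Grip: a straight bar 66 mm long, 18 wide, 12 to 48 mm out from the face, over a disc 40 mm across. The axes turn with it: z out of the face (the turning axis), x along the bar to the pointer's tip. It starts 2.2 to 3.4 rad clockwise of its hard stop; friction 0.12 N m; stays where left.
- pointer_tip (a point): Tip of the flat dark steel peak pointer, 5 mm wide, fixed to the knob in line with its bar: 69 mm from the axis, 5.5 mm out from the face.
- zero_stop (a point): Where the pointer's tip lies when the pointer is home, its edge against the small steel stop pin (6 mm across) at the top of the dial: 69 mm up the slope from the dial's centre, 5.5 mm out from the face.
- jar: White plastic screw-top jar standing on the platform, 60 mm across up to 100 mm height, cap 53 mm across, 130 mm high in all, 0.4 to 0.8 kg. Origin at the centre of its underside, z up.
- tray: Shallow grey square tray on the counter, fixed, 170 x 170 mm outside, rim 25 mm high, walls and floor 5 mm thick. Origin at the centre of its underside.
- jug: Bystander, to be left alone: white bottle with a blue cap, 84 mm across, 170 mm high. Origin at the centre of its underside.
- carton: Bystander, to be left alone: cardboard carton 60 x 100 x 140 mm high. Origin at the centre of its underside.
- cup: Bystander, to be left alone: clear plastic measuring cup, 84 mm across the rim, 90 mm high, open at the top. Origin at the centre of its underside.

How it is judged:
On the way, in this order (a step that is already met when the one before it is completed fails the run):
1. the jar has been set down upright in the tray and let go (x of jar in the frame of tray between -0.06 and 0.06 m and y of jar in the frame of tray between -0.06 and 0.06 m and z of jar in the frame of tray below 0.012 m and angle between jar's own z axis and vertical below 0.1 rad and linear speed of jar below 0.05 m/s and contact force between the fingers and jar below 0.1 N), for 0.2 s.
2. the peak pointer has been turned home against its zero stop (distance between pointer_tip and zero_stop below 0.003 m), for 0.2 s.
At the end, for the whole second after the job is handed in: The jar stands upright (within 6 degrees) on the floor of the tray, at rest and released, and the tip of the peak pointer is within 3 mm of its place at the zero stop (all of step 1 and distance between pointer_tip and zero_stop below 0.003 m); the robot touches nothing.
It fails at once if the jar was dropped (moving faster than 0.6 m/s while not held) (contact force between the fingers and jar below 0.1 N and linear speed of jar above 0.6 m/s).
It fails at once if the jar was tipped over (angle between jar's own z axis and vertical above 0.6 rad).
It fails at once if the jug was pushed or knocked (over 30 mm) (distance of jug from where it was at the start of the episode above 0.03 m).
It fails at once if the carton was pushed or knocked (over 30 mm) (distance of carton from where it was at the start of the episode above 0.03 m).
It fails at once if the cup was pushed or knocked (over 30 mm) (distance of cup from where it was at the start of the episode above 0.03 m).
It also fails if it takes over 72 s, if anything falls off the work surface, if the arm or the gripper's body presses on something with over 40 N, if the wrist force passes 120 N, or if a joint passes its speed limit or range.

## Working session

There is one attempt and no reset: what is moved stays moved. The work goes in short steps, Python scripts to look and compute and a tool call to move; the robot and the scene stay as the last step left them, time stands still between calls to the robot, and variables do not carry over. Pictures are saved under pics/ and viewed, at most 10 in all, crops included, and the job is handed in when it is done.

Besides the shell and the picture viewer there is one more tool, called after "Emit:" as a command line: name --argument value ..., lists and objects as JSON in quotes. apply_moves: Moves the arm, as the interface text tells. Shift numbers are shares of 0.1 m and turn numbers shares of 180 degrees, none past 1 either way. Its arguments: {"type":"object","properties":{"rows":{"type":"array","items":{"type":"array"}}},"required":["rows"]}

```bash
mkdir -p pics; python3 - <<'E'
from bench import env, optics
import cv2,json,numpy as np
for n in("side","top"):
    s=optics.snapshot(n); cv2.imwrite(f"pics/{n}0.png",s["img"][:,:,::-1])
    print(n,s["fx"],s["fy"],s["cx"],s["cy"],np.round(s["R"],4).tolist(),np.round(s["t"],4).tolist())
    np.savez(f"{n}0.npz",**s)
print(env.observe())
E
```

```text
side 437.255635900036 437.255635900036 314.241949479274 233.21449579115193 [[0.961, -0.276, -0.0167], [-0.1731, -0.5533, -0.8148], [0.2157, 0.7859, -0.5795]] [-0.6014, 0.1479, 1.1284]
top 569.8518606442908 569.8518606442908 319.9448089493821 243.74178774617948 [[-0.0052, -1.0, 0.001], [-0.9862, 0.0049, -0.1655], [0.1655, -0.0019, -0.9862]] [-0.0574, 0.6095, 1.5091]
{'t': 0.1, 'joint_positions': array([-0.97281081,  0.50176195, -0.42680539,  1.55134627,  0.2208247 ,
        1.13827967, -0.21030905]), 'joint_vel': array([ 1.81994480e-03, -3.49281612e-03, -3.00210537e-04, -1.47693398e-03,
        6.96201436e-04,  1.06791181e-05, -2.55313798e-04]), 'joint_torque': array([-1.08444566e-02, -5.70816708e+01, -5.83813012e+00, -2.81746763e+01,
        1.06400551e-02,  5.69966709e-03, -3.27019073e-06]), 'ee_pos': array([0.21340925, 0.61331407, 0.2303576 ]), 'orientation': array([-3.13985575e+00, -4.44441692e-05,  2.80685507e+00]), 'ft_force': array([0.16953005, 0.50816767, 0.65193236]), 'moment': array([ 0.02987644, -0.01647782, -0.01168431]), 'gripper_force': 0.0, 'grip_width': 0.0855004404618191}
```

View pics/side0.png

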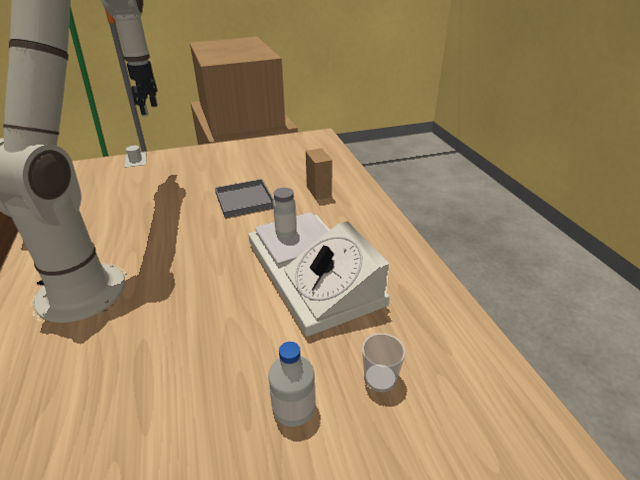

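View pics/top0.png

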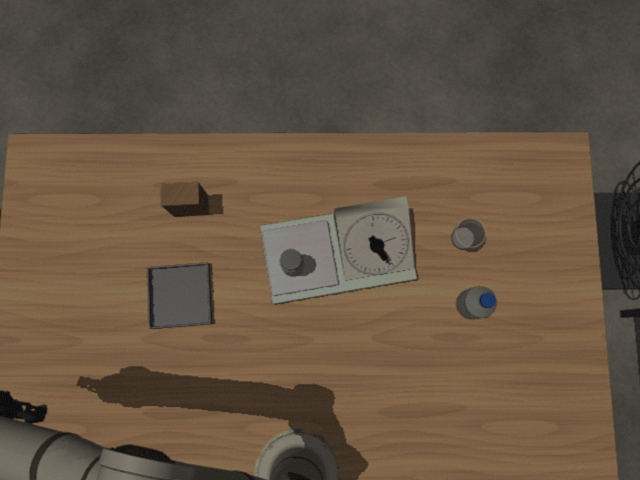

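Side view: jar cap at (284,195), dial centre about (327,265), tray about (244,197). Top view: jar about (291,262), dial centre (376,244), tray centre (180,296), cup (470,235), bottle (480,302). The knob's pointer points toward about (392,264). I'll enlarge both.

```bash
python3 - <<'E'
import cv2,numpy as np
def crop(n,x0,y0,x1,y1,k,out):
    i=np.load(f"{n}0.npz")["img"][y0:y1,x0:x1,::-1]
    cv2.imwrite(out,cv2.resize(i,None,fx=k,fy=k,interpolation=cv2.INTER_CUBIC))
crop("top",255,190,420,310,4.8,"pics/top1.png")
crop("side",205,175,395,335,3.6,"pics/side1.png")
E
```

```text
(no output)
```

View pics/top1.png

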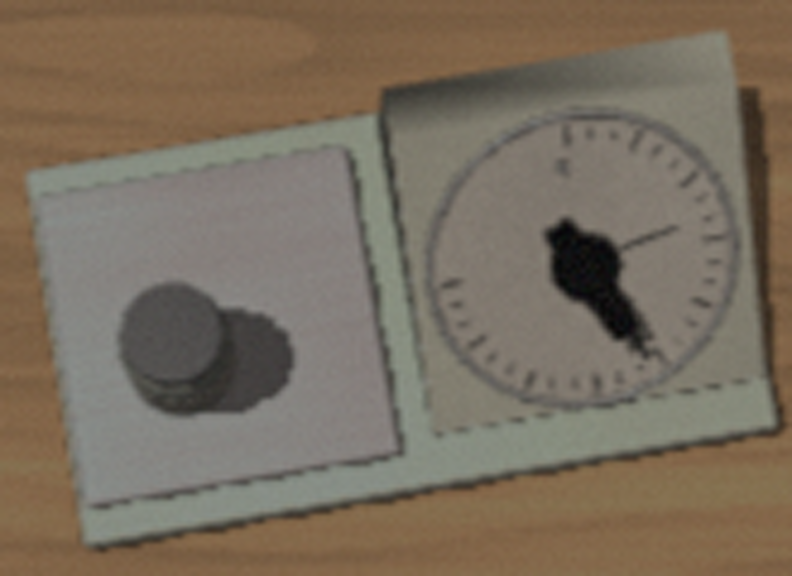

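View pics/side1.png

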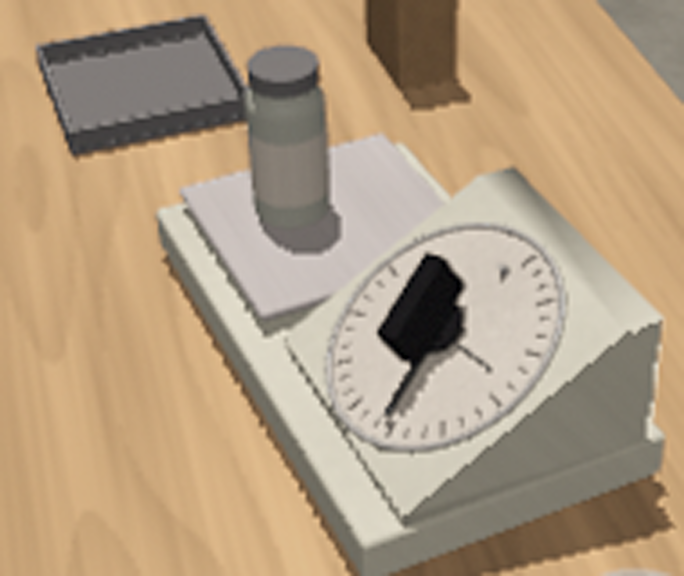

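The crops show the following.
- **Top crop:** cap centre (173,328), dial centre (584,257), platform corners (38,195), (348,148), (402,452) and (90,505), pointer tip about (655,358).
- **Side crop:** cap centre (284,63), dial centre (447,338), pointer tip (389,418), platform corners (182,190), (383,137) and (268,318).
- **Tray rim:** side crop (40,45), (205,17), (243,112) and (75,153). Top image (148,267), (210,263), (212,325) and (150,328).

Next I triangulate these.

```bash
cat > h.py <<'E'
import numpy as np, cv2
from scipy.spatial.transform import Rotation as Rot
from scipy.optimize import least_squares
C={n:dict(np.load(f"{n}0.npz")) for n in("top","side")}
def proj(n,X):
    c=C[n]; p=np.atleast_2d(X)@c["R"].T+c["t"]
    return np.c_[c["fx"]*p[:,0]/p[:,2]+c["cx"],c["fy"]*p[:,1]/p[:,2]+c["cy"]]
def tri(a,b):
    f=lambda X:np.r_[proj("top",X)[0]-a,proj("side",X)[0]-b]
    r=least_squares(f,[.6,0,.1]); return r.x,np.abs(r.fun).max()
T=lambda u,v:np.array([255+u/4.8,190+v/4.8]); S=lambda u,v:np.array([205+u/3.6,175+v/3.6])
E
python3 - <<'E'
from h import *
P={"cap":(T(173,328),S(284,63)),"dial":(T(584,257),S(447,338)),"ptip":(T(655,358),S(389,418)),
"platBL":(T(38,195),S(182,190)),"platBR":(T(348,148),S(383,137)),"platFR":(T(402,452),S(400,265)),"platFL":(T(90,505),S(268,318)),
"rimBL":(np.array([148,267]),S(40,45)),"rimBR":(np.array([210,263]),S(205,17)),"rimFR":(np.array([212,325]),S(243,112)),"rimFL":(np.array([150,328]),S(75,153))}
for k,(a,b) in P.items():
    x,e=tri(a,b); print(k,x.round(4),round(e,2))
# plane intersection of top view pixels
def ray(n,uv,z):
    c=C[n]; d=c["R"].T@[(uv[0]-c["cx"])/c["fx"],(uv[1]-c["cy"])/c["fy"],1]; o=-c["R"].T@c["t"]
    return o+d*(z-o[2])/d[2]
print("plat z.063");[print(ray("top",P[k][0],.063).round(4)) for k in P if k[:4]=="plat"]
print("rim z.025");[print(ray("top",P[k][0],.025).round(4)) for k in P if k[:3]=="rim"]
print("cap .193",ray("top",P["cap"][0],.193),"dial z.1",ray("top",P["dial"][0],.1), "side", ray("side",P["cap"][1],.193),ray("side",P["dial"][1],.1))
E
```

```text
cap [0.5497 0.0118 0.1879] 0.04
dial [ 0.6028 -0.2116  0.093 ] 0.34
ptip [ 0.5502 -0.2524  0.0719] 0.8
platBL [0.5692 0.1047 0.0347] 30.73
platBR [ 0.6238 -0.0758  0.1698] 9.42
platFR [ 0.5491 -0.116   0.0826] 20.26
platFL [ 0.5057  0.0753 -0.0985] 8.67
rimBL [0.4887 0.4171 0.0189] 28.42
rimBR [0.5385 0.2262 0.1202] 4.34
rimFR [0.4595 0.2363 0.008 ] 28.17
rimFL [ 0.3945  0.4503 -0.1381] 2.97
plat z.063
[0.6442 0.0948 0.063 ]
[ 0.6706 -0.0814  0.063 ]
[ 0.4969 -0.1103  0.063 ]
[0.4682 0.0638 0.063 ]
rim z.025
[0.5507 0.415  0.025 ]
[0.561 0.244 0.025]
[0.3911 0.234  0.025 ]
[0.3839 0.4021 0.025 ]
cap .193 [0.54911149 0.01148845 0.193     ] dial z.1 [ 0.60075243 -0.21070355  0.1       ] side [0.54794362 0.00302479 0.193     ] [ 0.60104274 -0.21949659  0.1       ]
```

```bash
python3 - <<'E'
from h import *
A=np.array
P={"platFL":(T(90,505),S(182,190)),"platBL":(T(38,195),S(383,137)),"platFR":(T(402,452),S(268,318)),
"rimFL":(A([150,328]),S(40,45)),"rimBL":(A([148,267]),S(205,17)),"rimBR":(A([210,263]),S(243,112)),"rimFR":(A([212,325]),S(75,153))}
for k,(a,b) in P.items():
    x,e=tri(a,b); print(k,x.round(4),round(e,2))
# scale pose fit from top view: platform corners(z .063), dial centre
pts=A([[-.09,.195,.063],[.09,.195,.063],[-.09,.015,.063],[.09,.015,.063],[-.005,-.1,.1]])
uv={"top":A([T(90,505),T(38,195),T(402,452),T(348,148),T(584,257)]),"side":A([S(182,190),S(383,137),S(268,318),[0,0],S(447,338)])}
for names in(["top"],["side"],["top","side"]):
    def f(q):
        X=pts@Rot.from_euler("z",q[2]).as_matrix().T+[q[0],q[1],0]; r=[]
        for n in names:
            w=[0,1,2,4] if n=="side" else range(5)
            r.append((proj(n,X)-uv[n])[list(w)].ravel())
        return np.concatenate(r)
    r=least_squares(f,[.6,-.1,0.1]); print(names,r.x.round(4),"max px",abs(r.fun).max().round(2))
    q=r.x; 
    R=Rot.from_euler("z",q[2]).as_matrix(); print(" dial",(R@[-.005,-.1,.1]+[q[0],q[1],0]).round(4))
E
```

```text
platFL [0.4698 0.0643 0.0568] 0.44
platBL [0.6457 0.0958 0.0536] 0.11
platFR [ 0.5002 -0.1108  0.0555] 0.94
rimFL [0.3854 0.4037 0.0196] 0.66
rimBL [0.5516 0.4177 0.0159] 0.12
rimBR [0.5597 0.248  0.0052] 1.64
rimFR [ 0.3949  0.2395 -0.004 ] 1.27
['top'] [ 0.5878 -0.1117  0.1672] max px 1.25
 dial [ 0.5995 -0.2111  0.1   ]
['side'] [ 0.5901 -0.1208  0.1709] max px 1.09
 dial [ 0.6022 -0.2202  0.1   ]
['top', 'side'] [ 0.5894 -0.114   0.171 ] max px 2.23
 dial [ 0.6015 -0.2134  0.1   ]
```

Only the side view disagrees: everything it gives is about 7 mm low, which is a small calibration error, so I use the top view for x and y. Jar is at (0.549, 0.0115), tray centre (0.472, 0.324), dial centre about (0.600, -0.211), scale yaw about 0.168. Next I turn the wrist and cross over toward the jar.

Emit:
apply_moves --rows '[[[0, 0, -0.3], [0, 0, 0.0493], -1], [[0, 0, 0], [0, 0, 0.0493], -1], [[0, 0, 0], [0, 0, 0.0493], -1], [[0, 0, 0], [0, 0, 0.0493], -1], [[0, 0, 0], [0, 0, 0.0493], -1], [[0, 0, 0], [0, 0, 0.0493], -1], [[0, 0, 0], [0, 0, 0.0493], -1], [[0, 0, 0], [0, 0, 0.0493], -1]]'

```text
t: 1.1
ee_pos: [0.2134, 0.6135, 0.2606]
orientation: [-3.141, 0.001, 1.563]
ft_force: [-0.9, -0.2, 0.1]
grip_width: 0.0853
gripper_force: 0.0
```

Emit:
apply_moves --rows '[[[-0.25, 0.14, 0], [0, 0, 0], -1], [[-0.25, 0.14, 0], [0, 0, 0], -1], [[-0.25, 0.14, 0], [0, 0, 0], -1], [[-0.25, 0.14, 0], [0, 0, 0], -1], [[-0.25, 0.14, 0], [0, 0, 0], -1], [[-0.25, 0.14, 0], [0, 0, 0], -1], [[-0.25, 0.14, 0], [0, 0, 0], -1], [[-0.25, 0.14, 0], [0, 0, 0], -1], [[-0.25, 0.14, 0], [0, 0, 0], -1], [[-0.25, 0.14, 0], [0, 0, 0], -1], [[-0.25, 0.14, 0], [0, 0, 0], -1]]'

```text
t: 2.48
ee_pos: [0.3668, 0.3374, 0.261]
orientation: [-3.141, 0.0, 1.568]
ft_force: [0.1, 0.5, 0.1]
grip_width: 0.0854
gripper_force: 0.0
```

Emit:
apply_moves --rows '[[[-0.25, 0.14, 0], [0, 0, 0], -1], [[-0.25, 0.14, 0], [0, 0, 0], -1], [[-0.25, 0.14, 0], [0, 0, 0], -1], [[-0.25, 0.14, 0], [0, 0, 0], -1], [[-0.25, 0.14, 0], [0, 0, 0], -1], [[-0.25, 0.14, 0], [0, 0, 0], -1], [[-0.25, 0.14, 0], [0, 0, 0], -1], [[-0.25, 0.14, 0], [0, 0, 0], -1], [[-0.25, 0.14, 0], [0, 0, 0], -1], [[-0.25, 0.14, 0], [0, 0, 0], -1], [[-0.25, 0.14, 0], [0, 0, 0], -1], [[0, 0, 0], [0, 0, 0], -1]]'

```text
t: 3.98
ee_pos: [0.5204, 0.0603, 0.2609]
orientation: [-3.141, 0.001, 1.563]
ft_force: [-0.9, 0.3, -0.1]
grip_width: 0.0853
gripper_force: 0.0
```

```bash
python3 - <<'E'
from bench import env, optics
import cv2,numpy as np
s=optics.snapshot("wrist"); cv2.imwrite("pics/w0.png",s["img"][:,:,::-1]); np.savez("w0.npz",**s)
o=env.observe(); print(o["t"],o["ee_pos"],o["orientation"],o["joint_positions"].round(3),s["fx"],s["cx"],s["cy"]); print(-s["R"].T@s["t"],s["R"].round(3).tolist())
E
```

```text
4.025 [0.51973018 0.06215044 0.26085454] [-3.14062428e+00  2.07649031e-04  1.56560294e+00] [-0.327  0.214  0.181  1.85  -0.043  1.083 -0.135] 371.64829954431775 321.7247692337612 239.76661269862225
[0.5218635  0.12556842 0.40316634] [[1.0, -0.008, -0.001], [-0.007, -0.965, 0.262], [-0.003, -0.262, -0.965]]
```

View pics/w0.png

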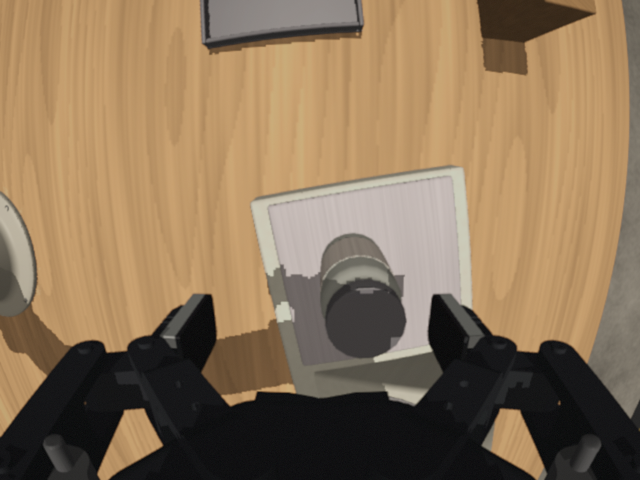

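Wrist view: the cap's disc spans columns 326–406 and rows 280–357, centre (366,318). The tray's near rim corners are at (206,43) and (362,32), and the platform corners at (269,206), (455,177) and (300,366).

```bash
cat >> h.py <<'E'
def wray(s,uv,z):
    d=np.array([uv[0]-s["cx"],uv[1]-s["cy"]],float); r=np.hypot(*d); th=r/s["fx"]
    v=s["R"].T@np.r_[np.sin(th)*d/r,np.cos(th)]; o=-s["R"].T@s["t"]; return o+v*(z-o[2])/v[2]
def wproj(s,X):
    p=np.atleast_2d(X)@s["R"].T+s["t"]; r=np.hypot(p[:,0],p[:,1]); th=np.arctan2(r,p[:,2])
    return np.c_[s["cx"],s["cy"]]+s["fx"]*(th/r)[:,None]*p[:,:2]
E
python3 - <<'E'
from h import *
s=dict(np.load("w0.npz"))
for n,uv,z in(("cap",(366,318),.193),("cap.188",(366,318),.188),("rimFR",(206,43),.025),("rimBR",(362,32),.025),("plFL",(269,206),.063),("plBL",(455,177),.063)): print(n,wray(s,uv,z).round(4))
a=T(173,328)
for nm,g in(("top+wrist",["top"]),("side+wrist",["side"]),("all",["top","side"])):
    f=lambda X:np.concatenate([wproj(s,X)[0]-[366,318]]+[proj(n,X)[0]-(a if n=="top" else S(284,63)) for n in g])
    r=least_squares(f,[.55,0,.19]); print(nm,r.x.round(4),abs(r.fun).max().round(2))
E
```

```text
cap [0.549  0.0168 0.193 ]
cap.188 [0.5496 0.0142 0.188 ]
rimFR [0.4022 0.2356 0.025 ]
rimBR [0.5632 0.2404 0.025 ]
plFL [0.4719 0.0662 0.063 ]
plBL [0.6487 0.0943 0.063 ]
top+wrist [0.5502 0.012  0.1837] 0.09
side+wrist [0.5498 0.0136 0.1868] 0.06
all [0.5499 0.0132 0.1862] 0.54
```

Cap is at (0.5495, 0.0135), top about 0.187–0.193. I'll move over it, descend to TCP z 0.148 and close on the cap.

Emit:
apply_moves --rows '[[[-0.25, 0.15, 0], [0, 0, 0], -1], [[-0.24, 0.15, 0], [0, 0, 0], -1], [[0, 0, 0.2], [0, 0, 0], -1], [[0, 0, 0.2], [0, 0, 0], -1], [[0, 0, 0.2], [0, 0, 0], -1], [[0, 0, 0.2], [0, 0, 0], -1], [[0, 0, 0.2], [0, 0, 0], -1], [[0, 0, 0.13], [0, 0, 0], -1], [[0, 0, 0], [0, 0, 0], -1]]'

```text
t: 5.15
ee_pos: [0.5487, 0.0147, 0.1473]
orientation: [-3.139, -0.0, 1.569]
ft_force: [-0.2, 0.8, -0.7]
grip_width: 0.0855
gripper_force: 0.0
```

Emit:
apply_moves --rows '[[[0, 0, 0], [0, 0, 0], 1], [[0, 0, 0], [0, 0, 0], 1], [[0, 0, 0], [0, 0, 0], 1], [[0, 0, 0], [0, 0, 0], 1], [[0, 0, 0], [0, 0, 0], 1], [[0, 0, 0], [0, 0, 0], 1]]'

```text
t: 5.9
ee_pos: [0.5501, 0.014, 0.1485]
orientation: [3.141, -0.0, 1.568]
ft_force: [-0.0, -1.1, 2.5]
grip_width: 0.0565
gripper_force: 65.2
```

Emit:
apply_moves --rows '[[[0, 0, -0.05], [0, 0, 0], 1], [[0, 0, -0.1], [0, 0, 0], 1], [[0, 0, -0.15], [0, 0, 0], 1], [[0, 0, -0.2], [0, 0, 0], 1], [[0, 0, -0.2], [0, 0, 0], 1], [[0, 0, 0], [0, 0, 0], 1]]'

```text
t: 6.65
ee_pos: [0.5512, 0.0139, 0.2206]
orientation: [3.137, -0.001, 1.568]
ft_force: [0.1, -0.6, -7.4]
grip_width: 0.0568
gripper_force: 65.6
```

```bash
python3 - <<'E'
from bench import env, optics
import cv2,numpy as np
s=optics.snapshot("side"); w=optics.snapshot("wrist")
a=s["img"][140:310,200:400,::-1]; a=cv2.resize(a,None,fx=2,fy=2); b=cv2.resize(w["img"][:,:,::-1],(400,300))
i=np.zeros((340,800,3),np.uint8); i[:,:400]=a; i[:300,400:]=b; cv2.imwrite("pics/lift.png",i); o=env.observe(); print(o["ee_pos"],o["ft_force"],o["grip_width"],o["joint_positions"].round(2))
E
```

```text
[0.54939921 0.0139429  0.21818902] [ 0.01061208 -0.24402387 -7.21006012] 0.05663058060632622 [-0.25  0.31  0.21  1.84 -0.07  1.01 -0.01]
```

View pics/lift.png

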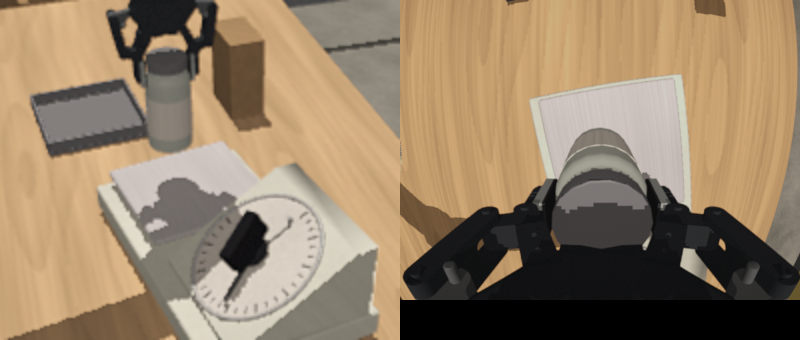

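The jar hangs upright in the fingers, clear of the platform, with the tray to its left. I carry it to the tray centre at (0.474, 0.324).

Emit:
apply_moves --rows '[[[0.1, -0.025, 0], [0, 0, 0], 1], [[0.2, -0.05, 0], [0, 0, 0], 1], [[0.3, -0.07, 0], [0, 0, 0], 1], [[0.3, -0.075, 0], [0, 0, 0], 1], [[0.35, -0.09, 0], [0, 0, 0], 1], [[0.35, -0.09, 0], [0, 0, 0], 1], [[0.35, -0.09, 0], [0, 0, 0], 1], [[0.35, -0.08, 0], [0, 0, 0], 1], [[0.3, -0.07, 0], [0, 0, 0], 1], [[0.25, -0.06, 0], [0, 0, 0], 1], [[0.15, -0.04, 0], [0, 0, 0], 1], [[0.1, -0.02, 0], [0, 0, 0], 1]]'

```text
t: 8.25
ee_pos: [0.4739, 0.3247, 0.2176]
orientation: [-3.14, 0.001, 1.569]
ft_force: [0.5, -0.1, -7.5]
grip_width: 0.0565
gripper_force: 65.6
```

Emit:
apply_moves --rows '[[[0, 0, 0.1], [0, 0, 0], 1], [[0, 0, 0.2], [0, 0, 0], 1], [[0, 0, 0.2], [0, 0, 0], 1], [[0, 0, 0.2], [0, 0, 0], 1], [[0, 0, 0.2], [0, 0, 0], 1], [[0, 0, 0.15], [0, 0, 0], 1], [[0, 0, 0.1], [0, 0, 0], 1], [[0, 0, 0], [0, 0, 0], 1], [[0, 0, 0], [0, 0, 0], 1]]'

```text
t: 9.38
ee_pos: [0.4752, 0.3244, 0.104]
orientation: [3.141, -0.001, 1.568]
ft_force: [-0.3, 0.1, -7.0]
grip_width: 0.0565
gripper_force: 66.1
```

```bash
python3 - <<'E'
from bench import env, optics
import cv2,numpy as np
s=optics.snapshot("side"); w=optics.snapshot("top")
a=s["img"][120:270,180:340,::-1]; a=cv2.resize(a,(400,375)); b=cv2.resize(w["img"][220:370,110:270,::-1],(400,375))
cv2.imwrite("pics/tray.png",np.hstack([a,b])); o=env.observe(); print(o["ee_pos"],o["orientation"],o["ft_force"],o["grip_width"])
E
```

```text
[0.47525092 0.32462232 0.10414763] [ 3.14027796e+00 -1.02717865e-03  1.56791539e+00] [-0.38753781  0.85070819 -7.39601256] 0.056474200064559166
```

View pics/tray.png

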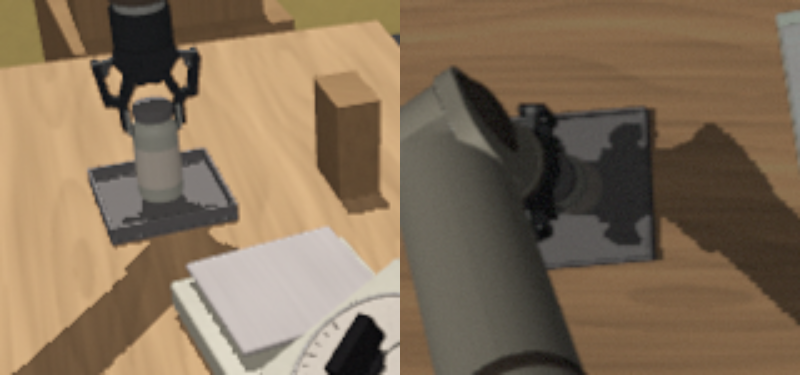

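The jar is over the tray's middle, about 13 mm above its floor. I lower it in small steps and watch the force.

Emit:
apply_moves --rows '[[[0, 0, 0.03], [0, 0, 0], 1], [[0, 0, 0.03], [0, 0, 0], 1], [[0, 0, 0.03], [0, 0, 0], 1], [[0, 0, 0], [0, 0, 0], 1]]'

```text
t: 9.98
ee_pos: [0.4743, 0.3239, 0.0938]
orientation: [-3.141, 0.001, 1.568]
ft_force: [0.1, -0.4, -7.7]
grip_width: 0.0566
gripper_force: 66.1
```

Emit:
apply_moves --rows '[[[0, 0, 0.02], [0, 0, 0], 1], [[0, 0, 0], [0, 0, 0], 1], [[0, 0, 0], [0, 0, 0], 1]]'

```text
t: 10.35
ee_pos: [0.4748, 0.3244, 0.0927]
orientation: [3.141, -0.0, 1.568]
ft_force: [-1.1, -1.0, -3.5]
grip_width: 0.0568
gripper_force: 66.6
```

Emit:
apply_moves --rows '[[[0, 0, 0.02], [0, 0, 0], 1], [[0, 0, 0], [0, 0, 0], 1], [[0, 0, 0], [0, 0, 0], 1]]'

```text
t: 10.72
ee_pos: [0.4749, 0.325, 0.0925]
orientation: [3.141, -0.002, 1.568]
ft_force: [-5.9, -2.1, 11.7]
grip_width: 0.0569
gripper_force: 68.2
```

It is on the floor. I ease up 1 mm, open the fingers, then retreat.

Emit:
apply_moves --rows '[[[0, 0, -0.015], [0, 0, 0], 1], [[0, 0, 0], [0, 0, 0], 0.2], [[0, 0, 0], [0, 0, 0], -0.3], [[0, 0, 0], [0, 0, 0], -1], [[0, 0, 0], [0, 0, 0], -1], [[0, 0, 0], [0, 0, 0], -1], [[0, 0, 0], [0, 0, 0], -1], [[0, 0, 0], [0, 0, 0], -1]]'

```text
t: 11.72
ee_pos: [0.4747, 0.3241, 0.0918]
orientation: [3.142, -0.0, 1.568]
ft_force: [-0.1, 0.2, -1.1]
grip_width: 0.0853
gripper_force: 0.0
```

Emit:
apply_moves --rows '[[[0, 0, -0.05], [0, 0, 0], -1], [[0, 0, -0.1], [0, 0, 0], -1], [[0, 0, -0.2], [0, 0, 0], -1], [[0, 0, -0.3], [0, 0, 0], -1], [[0, 0, -0.3], [0, 0, 0], -1], [[0, 0, -0.3], [0, 0, 0], -1], [[0, 0, -0.3], [0, 0, 0], -1], [[0, 0, -0.15], [0, 0, 0], -1]]'

```text
t: 12.72
ee_pos: [0.4754, 0.3246, 0.2644]
orientation: [3.139, -0.002, 1.568]
ft_force: [-0.4, 0.2, -0.9]
grip_width: 0.0856
gripper_force: 0.0
```

Jar released. Next I go over the dial, then align to the scale's yaw and tilt 30°.

Emit:
apply_moves --rows '[[[-0.15, 0.014, 0], [0, 0, 0], -1], [[-0.3, 0.028, 0], [0, 0, 0], -1], [[-0.35, 0.033, 0], [0, 0, 0], -1], [[-0.35, 0.033, 0], [0, 0, 0], -1], [[-0.35, 0.033, 0], [0, 0, 0], -1], [[-0.35, 0.033, 0], [0, 0, 0], -1], [[-0.35, 0.033, 0], [0, 0, 0], -1], [[-0.35, 0.033, 0], [0, 0, 0], -1], [[-0.35, 0.033, 0], [0, 0, 0], -1], [[-0.35, 0.033, 0], [0, 0, 0], -1], [[-0.35, 0.033, 0], [0, 0, 0], -1]]'

```text
t: 14.1
ee_pos: [0.5059, -0.0382, 0.2602]
orientation: [-3.139, 0.0, 1.567]
ft_force: [-0.4, 0.3, 0.6]
grip_width: 0.0853
gripper_force: 0.0
```

Emit:
apply_moves --rows '[[[-0.35, 0.033, 0], [0, 0, 0], -1], [[-0.35, 0.033, 0], [0, 0, 0], -1], [[-0.35, 0.033, 0], [0, 0, 0], -1], [[-0.35, 0.033, 0], [0, 0, 0], -1], [[-0.3, 0.028, 0], [0, 0, 0], -1], [[-0.19, 0.01, 0], [0, 0, -0.027], -1], [[0, 0, 0], [0, 0, -0.027], -1], [[0, 0, 0], [-0.0417, 0, 0], -1], [[0, 0, 0], [-0.0417, 0, 0], -1], [[0, 0, 0], [-0.0417, 0, 0], -1], [[0, 0, 0], [-0.0417, 0, 0], -1], [[0, 0, 0], [0, 0, 0], -1]]'

```text
t: 15.6
ee_pos: [0.5196, -0.2259, 0.259]
orientation: [2.622, -0.004, 1.732]
ft_force: [-0.3, -0.2, 0.0]
grip_width: 0.0857
gripper_force: 0.0
```

```bash
python3 - <<'E'
from bench import env, optics
import cv2,numpy as np
s=optics.snapshot("wrist"); cv2.imwrite("pics/w1.png",s["img"][:,:,::-1]); np.savez("w1.npz",**s)
t=optics.snapshot("side"); np.savez("side1.npz",**t)
o=env.observe(); print(o["t"],o["ee_pos"],o["orientation"],o["joint_positions"].round(3)); print(-s["R"].T@s["t"],s["R"].round(3).tolist())
E
```

```text
15.7 [ 0.52308292 -0.22546287  0.26109221] [ 2.62066675e+00 -8.82573692e-04  1.73594604e+00] [ 0.276  0.095  0.314  2.111 -0.654  0.647  1.22 ]
[ 0.44016141 -0.17353269  0.38268944] [[0.857, 0.137, 0.496], [0.027, -0.974, 0.223], [0.514, -0.178, -0.839]]
```

View pics/w1.png

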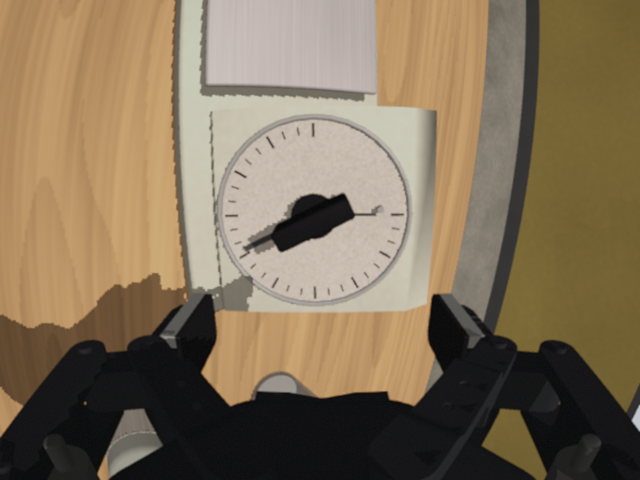

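Wrist view: dial rim spans columns 218–411 and rows 114–303. Pin is at (378,210), zero tick (397,214), pointer tip about (247,247). Knob bar runs from about (278,240) to (350,206).

```bash
cat >> h.py <<'E'
def wdir(s,uv):
    d=np.array([uv[0]-s["cx"],uv[1]-s["cy"]],float); r=np.hypot(*d); th=r/s["fx"]
    return s["R"].T@np.r_[np.sin(th)*d/r,np.cos(th)], -s["R"].T@s["t"]
def dialframe(yaw): return Rot.from_euler("z",yaw).as_matrix()@Rot.from_euler("y",-30,degrees=True).as_matrix()
E
python3 - <<'E'
from h import *
s=dict(np.load("w1.npz"))
ph=np.linspace(0,2*np.pi,73)
# fit dial centre+yaw to ellipse extents: wrist and top
ext=lambda q:np.r_[q[:,0].min(),q[:,0].max(),q[:,1].min(),q[:,1].max()]
W=np.array([218,411,114,303.]); t0=T(428,108); t1=T(740,405); Tp=np.array([t0[0],t1[0],t0[1],t1[1]])
def circ(q,r=.085): return q[:3]+np.c_[np.cos(ph),np.sin(ph),0*ph]@dialframe(q[3]).T*r
for nm,g in(("wrist",lambda q:ext(wproj(s,circ(q)))-W),("top",lambda q:ext(proj("top",circ(q)))-Tp)):
    f=lambda q:np.r_[g(q),(q[2]-.1)*1e3,(q[3]-.169)*1e3]
    r=least_squares(f,[.6,-.21,.1,.169]); print(nm,r.x.round(4),r.fun.round(1))
f=lambda q:np.r_[ext(wproj(s,circ(q)))-W,ext(proj("top",circ(q)))-Tp,(q[3]-.169)*1e3]
r=least_squares(f,[.6,-.21,.1,.169]); print("both",r.x.round(4),r.fun.round(1)); c=r.x
for c in (r.x,):
  D=dialframe(c[3])
  for n,uv,h in(("pin",(378,210),.005),("zero",(397,214),0),("tip",(247,247),.0055),("bar-",(278,240),.048),("bar+",(350,206),.048),("tick90",(313,130),0)):
    v,o=wdir(s,uv); N=D[:,2]; p0=c[:3]+h*N; X=o+v*((p0-o)@N)/(v@N); L=D.T@(X-c[:3]); print(n,L.round(4),np.degrees(np.arctan2(L[1],L[0])).round(1))
E
```

```text
wrist [ 0.6003 -0.2093  0.1016  0.169 ] [ 1.1 -1.8  0.9 -1.2  1.6 -0. ]
top [ 0.5995 -0.211   0.1001  0.169 ] [ 0.8 -0.8  0.8 -0.8  0.1 -0. ]
both [ 0.5984 -0.2092  0.1057  0.169 ] [ 0.2 -0.1 -0.   0.4  0.2 -1.1  0.7 -0.6  0. ]
pin [0.0548 0.0036 0.005 ] 3.8
zero [ 0.0725 -0.0009 -0.    ] -0.7
tip [-0.0593 -0.0283  0.0055] -154.5
bar- [-0.0259 -0.0106  0.048 ] -157.7
bar+ [0.0277 0.0147 0.048 ] 27.9
tick90 [ 0.      0.0714 -0.    ] 90.0
```

Dial centre is (0.600, -0.210, 0.101) and the pointer sits at -154.5°, 2.70 rad from home, which fits the text. The bar lies along 25.4°. I centre on the axis and turn the tool to the bar.

Emit:
apply_moves --rows '[[[0.024, -0.121, 0], [0, 0, 0], -1], [[0, 0, 0], [0, 0, 0.0448], -1], [[0, 0, 0], [0, 0, 0.0448], -1], [[0, 0, 0], [0, 0, 0.0448], -1], [[0, 0, 0], [0, 0, 0.0448], -1], [[0, 0, 0], [0, 0, 0.0448], -1], [[0, 0, 0], [0, 0, 0.0448], -1], [[0, 0, 0], [0, 0, 0.0448], -1], [[0, 0, 0], [0, 0, 0.0448], -1], [[0, 0, 0], [0, 0, 0], -1], [[0, 0, 0], [0, 0, 0], -1]]'

```text
t: 17.08
ee_pos: [0.5133, -0.224, 0.2555]
orientation: [2.897, -0.467, 0.674]
ft_force: [-0.6, -0.9, 0.3]
grip_width: 0.0852
gripper_force: 0.0
```

```bash
cat >> h.py <<'E'
def rel(o,c=np.array([.600,-.210,.101]),yaw=.169):
    D=dialframe(yaw); R=Rot.from_euler("xyz",o["orientation"]).as_matrix(); Q=D.T@R
    print("dial-frame TCP",(D.T@(o["ee_pos"]-c)).round(4),"xang",np.degrees(np.arctan2(Q[1,0],Q[0,0])).round(1),"z",Q[:,2].round(3),"j",o["joint_positions"].round(2),"m_n",(D[:,2]@o["moment"]).round(2),"F",o["ft_force"].round(1),o["t"])
E
python3 -c "
from h import *; from bench import env; rel(env.observe())"
```

```text
dial-frame TCP [0.0012 0.0007 0.1777] xang 25.6 z [-0.    -0.001 -1.   ] j [ 0.21  0.09  0.39  2.14 -0.68  0.64  0.14] m_n 0.05 F [-0.6 -0.9  0.3] 17.075
```

j7 would pass its limit in a single sweep, so I turn 110°, regrip after a half turn, then finish. First I approach along the axis.

Emit:
apply_moves --rows '[[[0, 0, 0.2], [0, 0, 0], -1], [[0, 0, 0.25], [0, 0, 0], -1], [[0, 0, 0.25], [0, 0, 0], -1], [[0, 0, 0.25], [0, 0, 0], -1], [[0, 0, 0.2], [0, 0, 0], -1], [[0, 0, 0.1], [0, 0, 0], -1], [[0, 0, 0.1], [0, 0, 0], -1], [[0, 0, 0.1], [0, 0, 0], -1], [[0, 0, 0.1], [0, 0, 0], -1], [[0, 0, 0.04], [0, 0, 0], -1], [[0, 0, 0], [0, 0, 0], -1]]'

```text
t: 18.45
ee_pos: [0.5916, -0.2111, 0.1178]
orientation: [2.898, -0.468, 0.67]
ft_force: [0.7, 1.2, -0.5]
grip_width: 0.0856
gripper_force: 0.0
```

```bash
python3 - <<'E'
from h import *; from bench import env,optics
o=env.observe(); rel(o)
s=optics.snapshot("wrist"); cv2.imwrite("pics/w2.png",s["img"][100:,:,::-1])
E
```

```text
dial-frame TCP [0.001  0.0003 0.0188] xang 25.4 z [ 0.    -0.001 -1.   ] j [ 0.3   0.42  0.2   2.11 -1.15  0.42  0.54] m_n 0.0 F [ 0.7  1.2 -0.5] 18.45
```

View pics/w2.png

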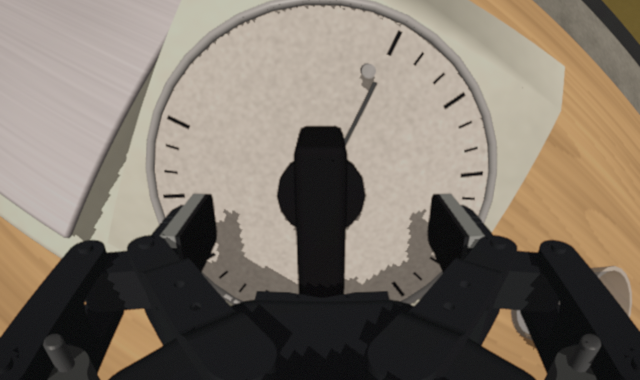

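The bar stands upright in the picture at column 321, midway between the fingers at 205 and 440, so it is aligned. I close the fingers.

Emit:
apply_moves --rows '[[[0, 0, 0], [0, 0, 0], 1], [[0, 0, 0], [0, 0, 0], 1], [[0, 0, 0], [0, 0, 0], 1], [[0, 0, 0], [0, 0, 0], 1], [[0, 0, 0], [0, 0, 0], 1], [[0, 0, 0], [0, 0, 0], 1], [[0, 0, 0], [0, 0, 0], 1], [[0, 0, 0], [0, 0, 0], 1]]'

```text
t: 19.5
ee_pos: [0.5914, -0.2109, 0.1183]
orientation: [2.898, -0.469, 0.67]
ft_force: [-5.0, 2.0, 5.9]
grip_width: 0.0171
gripper_force: 58.8
```

Emit:
apply_moves --rows '[[[0, 0, 0], [0, 0, -0.02], 1], [[0, 0, 0], [0, 0, -0.04], 1], [[0, 0, 0], [0, 0, -0.04], 1], [[0, 0, 0], [0, 0, -0.04], 1], [[0, 0, 0], [0, 0, 0], 1]]'

```text
t: 20.12
ee_pos: [0.5911, -0.2105, 0.1182]
orientation: [2.721, -0.323, 1.123]
ft_force: [-5.8, 2.5, 5.9]
grip_width: 0.0174
gripper_force: 59.0
```

```bash
python3 -c "
from h import *; from bench import env; rel(env.observe())"
```

```text
dial-frame TCP [0.0009 0.001  0.0193] xang 50.7 z [ 0.  0. -1.] j [ 0.37  0.41  0.12  2.11 -1.1   0.4   0.94] m_n 0.14 F [-5.8  2.5  5.9] 20.125
```

The knob turns with low force. I continue.

Emit:
apply_moves --rows '[[[0, 0, 0], [0, 0, -0.04], 1], [[0, 0, 0], [0, 0, -0.04], 1], [[0, 0, 0], [0, 0, -0.04], 1], [[0, 0, 0], [0, 0, -0.04], 1], [[0, 0, 0], [0, 0, -0.04], 1], [[0, 0, 0], [0, 0, -0.04], 1], [[0, 0, 0], [0, 0, -0.04], 1], [[0, 0, 0], [0, 0, -0.04], 1], [[0, 0, 0], [0, 0, -0.04], 1], [[0, 0, 0], [0, 0, -0.04], 1], [[0, 0, 0], [0, 0, 0], 1]]'

```text
t: 21.5
ee_pos: [0.5902, -0.2106, 0.1176]
orientation: [2.69, 0.272, 2.247]
ft_force: [-9.0, 0.5, 6.7]
grip_width: 0.0172
gripper_force: 59.3
```

```bash
python3 -c "
from h import *; from bench import env; rel(env.observe())"
```

```text
dial-frame TCP [-0.0002  0.001   0.0193] xang 122.6 z [-0.001  0.001 -1.   ] j [ 0.6   0.42 -0.15  2.1  -0.89  0.32  2.02] m_n 0.13 F [-9.   0.5  6.7] 21.5
```

Fine so far. Pointer is about 57° from home and j7 is at 2.02. I release, back off, rotate a half turn back, and regrip.

Emit:
apply_moves --rows '[[[0, 0, 0], [0, 0, 0], -1], [[0, 0, 0], [0, 0, 0], -1], [[0, 0, 0], [0, 0, 0], -1], [[0, 0, 0], [0, 0, 0], -1], [[0, 0, 0], [0, 0, 0], -1], [[0, 0, 0], [0, 0, 0], -1], [[0, 0, -0.1], [0, 0, 0], -1], [[0, 0, -0.2], [0, 0, 0], -1], [[0, 0, -0.2], [0, 0, 0], -1]]'

```text
t: 22.62
ee_pos: [0.5664, -0.2155, 0.1622]
orientation: [2.689, 0.273, 2.244]
ft_force: [0.6, -0.4, -0.1]
grip_width: 0.0855
gripper_force: 0.0
```

Emit:
apply_moves --rows '[[[0, 0, 0], [0, 0, 0.05], -1], [[0, 0, 0], [0, 0, 0.05], -1], [[0, 0, 0], [0, 0, 0.05], -1], [[0, 0, 0], [0, 0, 0.05], -1], [[0, 0, 0], [0, 0, 0.05], -1], [[0, 0, 0], [0, 0, 0.05], -1], [[0, 0, 0], [0, 0, 0.05], -1], [[0, 0, 0], [0, 0, 0.05], -1], [[0, 0, 0], [0, 0, 0.05], -1], [[0, 0, 0], [0, 0, 0.05], -1]]'

```text
t: 23.88
ee_pos: [0.5669, -0.2154, 0.1621]
orientation: [2.841, -0.437, 0.799]
ft_force: [0.5, 0.6, 1.0]
grip_width: 0.0854
gripper_force: 0.0
```

Emit:
apply_moves --rows '[[[0, 0, 0], [0, 0, 0.05], -1], [[0, 0, 0], [0, 0, 0.05], -1], [[0, 0, 0], [0, 0, 0.05], -1], [[0, 0, 0], [0, 0, 0.05], -1], [[0, 0, 0], [0, 0, 0.05], -1], [[0, 0, 0], [0, 0, 0.05], -1], [[0, 0, 0], [0, 0, 0.05], -1], [[0, 0, 0], [0, 0, 0.05], -1], [[0, 0, 0], [0, 0, 0.05], -1], [[0, 0, 0], [0, 0, 0.05], -1], [[0, 0, 0], [0, 0, 0], -1], [[0, 0, 0], [0, 0, 0], -1]]'

```text
t: 25.38
ee_pos: [0.567, -0.2152, 0.1617]
orientation: [-2.689, -0.275, -0.894]
ft_force: [-0.9, 0.4, -0.3]
grip_width: 0.0856
gripper_force: 0.0
```

```bash
python3 -c "
from h import *; from bench import env; rel(env.observe())"
```

```text
dial-frame TCP [0.0014 0.0004 0.0693] xang -57.3 z [ 0.001 -0.001 -1.   ] j [ 0.08  0.33  0.5   2.14 -1.1   0.54 -0.96] m_n 0.02 F [-0.9  0.4 -0.3] 25.375
```

Emit:
apply_moves --rows '[[[0, 0, 0.2], [0, 0, 0], -1], [[0, 0, 0.2], [0, 0, 0], -1], [[0, 0, 0.1], [0, 0, 0], -1], [[0, 0, 0], [0, 0, 0], -1], [[0, 0, 0], [0, 0, 0], 1], [[0, 0, 0], [0, 0, 0], 1], [[0, 0, 0], [0, 0, 0], 1], [[0, 0, 0], [0, 0, 0], 1], [[0, 0, 0], [0, 0, 0], 1], [[0, 0, 0], [0, 0, 0], 1], [[0, 0, 0], [0, 0, 0], 1], [[0, 0, 0], [0, 0, 0], 1]]'

```text
t: 26.88
ee_pos: [0.5911, -0.2119, 0.1183]
orientation: [-2.689, -0.274, -0.898]
ft_force: [-5.5, -1.1, 5.7]
grip_width: 0.0173
gripper_force: 59.0
```

Emit:
apply_moves --rows '[[[0, 0, 0], [0, 0, -0.02], 1], [[0, 0, 0], [0, 0, -0.04], 1], [[0, 0, 0], [0, 0, -0.04], 1], [[0, 0, 0], [0, 0, -0.04], 1], [[0, 0, 0], [0, 0, -0.04], 1], [[0, 0, 0], [0, 0, -0.04], 1], [[0, 0, 0], [0, 0, -0.03], 1], [[0, 0, 0], [0, 0, -0.02], 1], [[0, 0, 0], [0, 0, 0], 1]]'

```text
t: 28.0
ee_pos: [0.5912, -0.2113, 0.1184]
orientation: [-3.054, -0.518, -0.008]
ft_force: [-4.6, -0.6, 5.2]
grip_width: 0.0171
gripper_force: 59.2
```

```bash
python3 -c "
from h import *; from bench import env; rel(env.observe())"
```

```text
dial-frame TCP [0.001  0.0002 0.0195] xang -8.8 z [ 0.001 -0.001 -1.   ] j [ 0.23  0.42  0.29  2.11 -1.19  0.45 -0.03] m_n 0.12 F [-4.6 -0.6  5.2] 28.0
```

8.8° to go. I advance slowly and watch the moment.

Emit:
apply_moves --rows '[[[0, 0, 0], [0, 0, -0.012], 1], [[0, 0, 0], [0, 0, -0.012], 1], [[0, 0, 0], [0, 0, -0.012], 1], [[0, 0, 0], [0, 0, -0.006], 1], [[0, 0, 0], [0, 0, 0], 1]]'

```text
t: 28.62
ee_pos: [0.5912, -0.2112, 0.1184]
orientation: [-3.129, -0.524, 0.143]
ft_force: [-5.5, 0.4, 5.4]
grip_width: 0.0168
gripper_force: 59.3
```

```bash
python3 -c "
from h import *; from bench import env; rel(env.observe())"
```

```text
dial-frame TCP [0.001  0.0003 0.0195] xang -1.3 z [ 0.001 -0.001 -1.   ] j [ 0.25  0.42  0.26  2.11 -1.18  0.44  0.1 ] m_n 0.02 F [-5.5  0.4  5.4] 28.625
```

Emit:
apply_moves --rows '[[[0, 0, 0], [0, 0, -0.006], 1], [[0, 0, 0], [0, 0, -0.004], 1], [[0, 0, 0], [0, 0, 0], 1]]'

```text
t: 29.0
ee_pos: [0.5912, -0.2112, 0.1184]
orientation: [3.137, -0.525, 0.177]
ft_force: [-6.1, 0.6, 6.6]
grip_width: 0.0172
gripper_force: 59.4
```

```bash
python3 -c "
from h import *; from bench import env; rel(env.observe())"
```

```text
dial-frame TCP [0.001  0.0003 0.0195] xang 0.4 z [ 0.001 -0.001 -1.   ] j [ 0.25  0.42  0.26  2.11 -1.18  0.44  0.12] m_n -0.7 F [-6.1  0.6  6.6] 29.0
```

The moment jumped to -0.7 N m near 0.4°: the pointer has met its stop. One more small push to confirm.

Emit:
apply_moves --rows '[[[0, 0, 0], [0, 0, -0.006], 1], [[0, 0, 0], [0, 0, 0], 1], [[0, 0, 0], [0, 0, 0], 1]]'

```text
t: 29.38
ee_pos: [0.5912, -0.2112, 0.1184]
orientation: [3.128, -0.525, 0.195]
ft_force: [-5.3, 1.6, 7.4]
grip_width: 0.0169
gripper_force: 62.2
```

```bash
python3 -c "
from h import *; from bench import env; rel(env.observe())"
```

```text
dial-frame TCP [0.001  0.0003 0.0195] xang 1.3 z [ 0.001 -0.001 -1.   ] j [ 0.26  0.42  0.26  2.11 -1.18  0.44  0.14] m_n -1.44 F [-5.3  1.6  7.4] 29.375
```

Firmly against the stop at -1.4 N m. I relax the twist slightly, release, retreat along the axis and look.

Emit:
apply_moves --rows '[[[0, 0, 0], [0, 0, 0.004], 1], [[0, 0, 0], [0, 0, 0], -1], [[0, 0, 0], [0, 0, 0], -1], [[0, 0, 0], [0, 0, 0], -1], [[0, 0, 0], [0, 0, 0], -1], [[0, 0, 0], [0, 0, 0], -1], [[0, 0, 0], [0, 0, 0], -1], [[0, 0, -0.1], [0, 0, 0], -1], [[0, 0, -0.2], [0, 0, 0], -1], [[0, 0, -0.3], [0, 0, 0], -1], [[0, 0, -0.4], [0, 0, 0], -1], [[0, 0, -0.4], [0, 0, 0], -1]]'

```text
t: 30.88
ee_pos: [0.5214, -0.2231, 0.2405]
orientation: [3.132, -0.524, 0.186]
ft_force: [1.0, 0.4, 0.8]
grip_width: 0.0852
gripper_force: 0.0
```

Emit:
apply_moves --rows '[[[0, 0, 0], [0, 0, 0], -1], [[0, 0, 0], [0, 0, 0], -1]]'

```text
t: 31.12
ee_pos: [0.5226, -0.2223, 0.2394]
orientation: [3.132, -0.525, 0.187]
ft_force: [1.3, 1.3, 0.4]
grip_width: 0.0853
gripper_force: 0.0
```

```bash
python3 - <<'E'
from h import *; from bench import env,optics
o=env.observe(); rel(o)
w=optics.snapshot("wrist"); s=optics.snapshot("side"); np.savez("w3.npz",**w)
c=np.array([.600,-.210,.101]); D=dialframe(.169)
print("expected tip px",wproj(w,c+D@[.069,0,.0055]).round(1))
p=wproj(w,c)[0].astype(int); print("centre",p)
x0,y0=max(p[0]-100,0),max(p[1]-130,0)
a=cv2.resize(w["img"][y0:y0+200,x0:x0+200,::-1],(400,400),interpolation=cv2.INTER_CUBIC)
b=cv2.resize(s["img"][150:350,200:400,::-1],(400,400),interpolation=cv2.INTER_CUBIC); print(x0,y0)
cv2.imwrite("pics/end.png",np.hstack([a,b]))
E
```

```text
dial-frame TCP [0.0013 0.0009 0.1591] xang 0.9 z [ 0.001 -0.001 -1.   ] j [ 0.14  0.13  0.46  2.14 -0.75  0.62 -0.23] m_n 0.01 F [1.3 1.3 0.4] 31.125
expected tip px [[322.7 140.2]]
centre [321 224]
221 94
```

View pics/end.png

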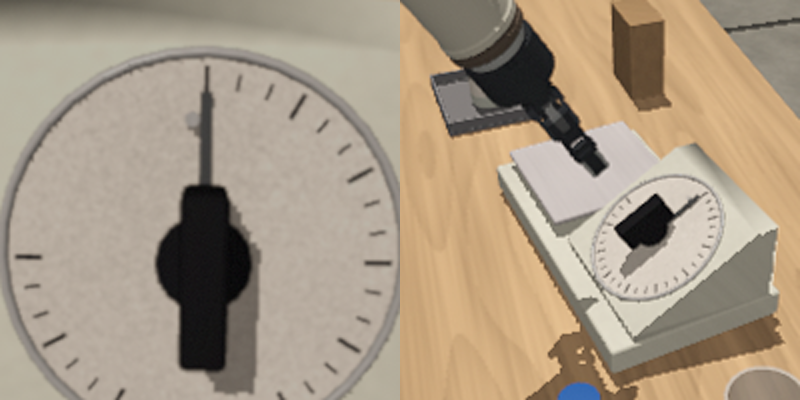

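The pointer lies on the zero tick, its edge against the pin (tip at about (324,140), expected (323,140)), and the gripper is clear. Last, a numeric check of the jar from the top camera, then I hand in.

```bash
python3 - <<'E'
from h import *; from bench import env,optics
s=optics.snapshot("top"); 
d=cv2.absdiff(s["img"],C["top"]["img"]).max(2)
p=proj("top",[[.4745,.3245,.005],[.4745,.3245,.135]]); print("expected base/cap px",p.round(1))
# tray floor is grey: blobs darker/brighter than before inside the tray
m=(cv2.medianBlur(d,3)>18).astype(np.uint8); m[:262]=0;m[330:]=0;m[:,:146]=0;m[:,215:]=0
n,_,st,ce=cv2.connectedComponentsWithStats(m)
for a,b in zip(st[1:],ce[1:]):
    if a[4]>15: print(a,b.round(1))
E
```

```text
expected base/cap px [[181.5 295. ]
 [169.4 291.1]]
[173 282  32  25 542] [189.1 294.8]
```

```bash
python3 - <<'E'
from h import *; from bench import env,optics
g=optics.snapshot("top")["img"].mean(2)
print("rows 270..312 step 3, cols 150..208 step 3"); print(g[270:314:3,150:210:3].astype(int))
E
```

```text
rows 270..312 step 3, cols 150..208 step 3
[[31 86 86 87 86 86 85 87 85 85 83 86 86 86 83 85 83 82 84 75]
 [34 84 86 83 84 86 85 84 87 83 87 85 82 84 85 85 84 81 82 73]
 [28 70 85 86 86 87 84 85 89 85 85 84 86 84 85 84 82 85 87 69]
 [33 80 83 85 85 83 88 87 84 85 85 86 84 87 83 85 87 85 85 76]
 [28 84 84 85 87 84 80 84 62 61 83 87 85 85 88 88 88 83 82 80]
 [27 73 85 85 80 85 85 84 84 66 43 57 59 36 37 48 83 87 87 90]
 [22 68 85 84 86 86 85 85 85 85 39 43 52 40 37 39 37 38 86 81]
 [29 72 87 81 86 87 84 86 87 85 53 49 48 45 36 40 39 41 68 84]
 [26 73 84 81 86 85 83 86 86 89 42 48 47 46 40 40 42 38 47 80]
 [29 70 85 85 89 87 89 88 86 80 43 47 48 47 39 36 37 36 71 74]
 [29 70 85 87 84 87 88 90 81 39 52 50 51 46 35 38 38 41 83 81]
 [30 71 87 86 89 85 76 68 71 53 56 45 45 41 37 35 65 87 87 86]
 [29 64 88 87 87 85 85 86 87 76 70 50 75 77 86 85 86 85 88 86]
 [29 71 88 88 87 86 88 87 87 87 87 84 87 88 85 88 88 87 86 86]
 [33 70 88 86 88 87 87 86 89 88 88 84 86 86 84 89 87 86 87 88]]
```

The jar's body (columns 178–192) and its shadow sit where an upright jar with base at (181,295) would put them. I hand in.

```bash
python3 -c "
from bench import env; print(env.hand_in())"
```

```text
the job is handed in; nothing more can be done
None
```

I set the jar down and released it in the tray, turned the pointer home against its zero stop, and handed the job in at about 31 s; I didn't see the jar's cap in the final check (it matches the tray in the picture), and the hand-in gave no verdict.

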